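# Nudge the clip nest plate onto its two dowels and swing the keeper over it

## Robot

A 6-joint arm with a two-finger parallel gripper is mounted at the origin on a cart in front of the work surface, level with it; the furniture and walls round the work are solid. World frame = base frame: x ahead of the robot, y to its left, z up, the work surface at z = 0. Lengths are in m, angles in rad, forces in N, time in s.
With the tool pointing down it reaches from about 0.375 to 0.9 m from the base axis. Payload 3.1 kg.
Tool frame: the origin (TCP) lies at the very end of the fingers, on their centre line; the grasp point (between the pads) lies 19 mm behind it (manip.hold_point_z is the distance from the TCP to the grasp point, in m); y points along the fingers, z is the direction in which the jaws open and shut, and the axes are right-handed (so a half turn about y gives the same grasp; the last joint's range is limited). The gripper opens to 85 mm and grips with 20 to 120 N. Pads are 22 mm wide; open, the fingers measure 114 mm over their backs; the gripper's body (76 mm by 85 mm) begins 54 mm behind the grasp point. The pads swing forward as they close: fully open they stand 13 mm farther back than shut.
Start: joints at [-1.413, 0.527, 1.433, -0, 1.181, -0.178], TCP at [0.207, -0.59, 0.198] pointing down, gripper open.
Joint ranges: [-3.08, 3.08], [-0.75, 2.2], [0.22, 2.44], [-1.43, 4.57], [0, 2.65], [-2.85, 2.85]. Speed limits (rad/s): [2.79, 2.79, 3.14, 3.14, 3.14, 3.14].

## Interface

Orientations are given as a unit quaternion [x, y, z, w].
In Python, from station import manip, eyes, workorder gives the robot as it stands. The module is installed in compiled form; this text tells all that it offers.
- The arm moves only by the shell command python3 -m jog 'ROWS' [OPENING] [FORCE]. ROWS is JSON, a list of rows, each a list of 2 entries, a list of its own where there are three numbers: the shift along the tool's x, y, z in cm, then the turn about the tool's y in rad. A call has 1 to 20 rows; each row is the pose to reach, as a shift and turn from the pose commanded when the call began, along the tool's axes at that moment; what a row does not reach only later rows make up. A row lasts 1/12 s, in which the tool goes at most 41.7 mm and 7.16 degrees, less where a joint would pass 70% of its speed; a pose out of reach is approached as far as the arm can. A call with a gripper value outside its range is refused whole. OPENING is the finger opening in cm, from 0 to 8.54, set as the call begins (- or left out, the last holds). The fingers move at their own pace and stop on an object; FORCE is the grip in N (left out, the last holds). Time passes only in rows, so rows that repeat a pose let the fingers close. It gives the time, the measured TCP pose, the force and the opening at its end, in the units of the state.
- manip.sense(): the state, without advancing time (a new reading comes with each control period).
- eyes.snapshot(name): name is "scene" or "top"; returns a dict with "frame" (384x512x3 uint8, red, green, blue), "vfov" (degrees; the focal length in pixels is half the picture's height over the tangent of half this angle, whatever the lens; pixels are square), "cx", "cy" (the principal point, pixels), "rvec" (rotation vector, rad) and "tvec" (3), from world to camera coordinates, as OpenCV has them. Camera axes: x right, y down, z forward; pixel columns grow to the right and rows downward; lengths in m; the calibration is good to about 2 mm. A picture is of the moment at which its call begins. There is no depth.
- workorder.sign_off(): hands the job in, once; it reports no verdict.
The state is a dict: "t": time; "q": joint angles; "qd": joint speeds; "tau": joint torques, N m; "tcp_pos": TCP position; "tool_rot": TCP orientation; "force": force on the tool from outside, world axes, zero at the start; "ft_torque": the same for the moment, N m; "finger_gap": opening from 0.0 (shut) to 1.0 (fully open).
Only numpy, scipy, OpenCV 4.12 (cv2) and the standard library are available. Lean on these libraries where they do the work, as an engineer would, in place of code of your own. Each camera call takes 0.05 s, during which the arm holds its last target. There are 200 camera calls.

## Task

The nest plate for the moulded clips lies loose on its base plate, its rear edge riding up on the two locating pins. Without picking it up, push it back against the stop bar and nudge it sideways until both holes drop over the pins and it lies flat on the base; then push the keeper's knob round until the keeper arm lies squarely across the plate, against its stop. Leave the hex key, the notched gauge block and the loose clip beside the base where they are.

Things in the scene. Friction and masses are not known exactly. Their poses are not given: they have to be found in the camera images.
- fixture: Dark steel base plate, 145 x 230 x 12 mm (its x, y, z), fixed to the bench, turned by up to 0.22 rad. Origin: centre of its underside, on the bench; x points away from the robot to the stop bar, y left, z up. Its flat top face is 12 mm above the bench; only the stop bar with the keeper and two pins stand on it.
- stop_bar (a point): Middle of the stop bar's front face, at x +50, y 0 mm of the fixture, on the base plate's top face. Bright steel bar 20 mm wide (x), 210 mm long (y), its top 24.8 mm above the bench. Axes as the fixture.
- pin_left (a point): Foot of the left locating pin, on the base plate's top face (12 mm above the bench), at x +18.5, y +48 mm of the fixture. The pin is 12 mm in diameter and 6 mm tall, with a round (hemispherical) nose above its lowest 2 mm. Axes as the fixture.
- pin_right (a point): Foot of the right locating pin, same shape, at x +18.5, y -48 mm of the fixture.
- nest_plate: Loose aluminium plate, 90 x 150 x 12 mm (its x, y, z), about 0.45 kg. Origin: centre of its underside; x points to the rear (to the stop bar), y left. On top: end blocks 12 mm tall (x -34 to -2, y +-38 mm), a rail 9 mm tall (x 13 to 21, y -23 to 23), two 9 mm posts (x -37.5, y +-20). Starts with its front edge on the base and its rear up on the pins' tops, tilted about 0.1 rad.
- plate_home (a point): Where the nest plate's origin comes to lie when home: x +4.5, y 0 mm of the fixture, on the base's top face, axes as the fixture. The rear edge is then 0.5 mm off the stop bar: with the plate lying along the bar, only its sideways place is left to find. It starts 13 to 22 mm short of home in x, 8 to 21 mm to the right of it, turned up to 0.06 rad.
- hole_round (a point): Centre of the plate's left hole at the underside, at x +14, y +48 mm of the plate: round, 14 mm in diameter, right through; goes over pin_left. It lies on the base's top face when home.
- hole_slot (a point): Centre of the plate's right hole at the underside, at x +14, y -48 mm of the plate: a through slot 14 mm (x) by 20 mm (y); goes over pin_right.
- keeper (a joint): Keeper angle: a flat steel arm that swings level about an upright screw on the stop bar, with light friction; stays where left. 0: along the bar, pointing left. It grows counter-clockwise seen from above; at 1.57 (its stop) it points to the robot across the plate's rear left, 1.5 mm above the seated plate. A plate riding on the pins blocks it. Starts at -0.25 to 0.05.
- keeper_pivot (a point): Pivot axis of the keeper, at x +62, y +64 mm of the fixture, 25.5 mm above the bench. Axes as the fixture. The arm is 14 mm wide, reaches 50 mm from here, and lies 25.7 to 33 mm above the bench; the screw head here reaches 40 mm.
- keeper_knob (a point): Middle of the black knob on the keeper arm, 40 mm from the pivot axis: 20 mm in diameter, from 42 to 66 mm above the bench, this point at 54.5 mm.
- hex_key: Bystander: black hex key, 33 x 98 x 7 mm, on the bench right of the base plate, towards the robot. Origin: centre of its underside.
- gauge_block: Bystander: notched steel gauge block, 22 x 56 x 12 mm, on the bench right of the base plate, towards the rear. Origin: centre of its underside.
- spare_clip: Bystander: black moulded clip, 46 x 67 x 28 mm, on the bench left of the base plate's front corner. Origin: centre of its underside.

How it is judged:
On the way, in this order (a step that is already met when the one before it is completed fails the run):
1. the nest plate has dropped over both pins and lies flat on the base, the keeper not yet over it (horizontal distance between hole_round and pin_left below 0.0025 m and horizontal distance between hole_slot and pin_right below 0.0045 m and z of hole_round in the frame of pin_left below 0.0015 m and z of hole_slot in the frame of pin_right below 0.0015 m and angle between nest_plate's own z axis and vertical below 0.025 rad and value of joint keeper below 0.6 rad), for 0.2 s.
2. the keeper arm lies across the seated plate (horizontal distance between hole_round and pin_left below 0.0025 m and horizontal distance between hole_slot and pin_right below 0.0045 m and z of hole_round in the frame of pin_left below 0.0015 m and z of hole_slot in the frame of pin_right below 0.0015 m and angle between nest_plate's own z axis and vertical below 0.025 rad and value of joint keeper above 1.45 rad), for 0.2 s.
At the end, for the whole second after the job is handed in: Both pins stand in the plate's holes (round hole within 2.5 mm of the left pin's axis, slot within 4.5 mm of the right pin's), the plate lies flat on the base at rest (within 1.5 mm at both holes, tilt under 0.025 rad) and the keeper stands at 1.45 rad or more (1.57 is its stop) (all of step 2 and linear speed of nest_plate below 0.02 m/s); the robot touches nothing.
It fails at once if the nest plate is picked up (its centre 15 mm or more above the base plate's face, or tipped by over 0.25 rad) (z of nest_plate in the frame of fixture above 0.027 m or angle between nest_plate's own z axis and vertical above 0.25 rad).
It fails at once if the hex key, the gauge block or the loose clip is moved by more than 20 mm (distance of any of hex_key, gauge_block, spare_clip from where it was at the start of the episode above 0.02 m).
It also fails if it takes over 51 s, if anything falls off the work surface, if the arm or the gripper's body presses on something with over 40 N, if the wrist force passes 120 N, or if a joint passes its speed limit or range.

## Working session

There is one attempt and no reset: what is moved stays moved. The work goes in short steps, Python scripts to look and compute and a shell command to move; the robot and the scene stay as the last step left them, time stands still between calls to the robot, and variables do not carry over. Pictures are saved under pics/ and viewed, about 8 in all and at most 12, crops included, and the job is handed in when it is done.

```bash
mkdir -p pics; cat > h.py <<'E'
import numpy as np, cv2
from scipy.spatial.transform import Rotation as R
from station import manip, eyes, workorder
def snap(n,f=None):
    s=eyes.snapshot(n)
    if f: cv2.imwrite('pics/'+f,s['frame'][:,:,::-1])
    return s
def K(s):
    f=s['frame'].shape[0]/2/np.tan(np.radians(s['vfov'])/2)
    return np.array([[f,0,s['cx']],[0,f,s['cy']],[0,0,1]])
def ray(s,uv,z):
    uv=np.atleast_2d(np.float64(uv)); Rm=cv2.Rodrigues(np.float64(s['rvec']))[0]; t=np.ravel(s['tvec'])
    d=(np.linalg.inv(K(s))@np.c_[uv,np.ones(len(uv))].T).T@Rm; c=-Rm.T@t
    return c+d*((z-c[2])/d[:,2])[:,None]
def proj(s,p):
    return cv2.projectPoints(np.float64(p).reshape(-1,3),np.float64(s['rvec']),np.float64(s['tvec']),K(s),None)[0].reshape(-1,2)
E
python3 - <<'E'
from h import *
for n in('scene','top'):
    s=snap(n,n+'0.png'); Rm=cv2.Rodrigues(np.float64(s['rvec']))[0]
    print(n,s['vfov'],s['cx'],s['cy'],-Rm.T@np.ravel(s['tvec']),Rm[2])
m=manip.sense();print(m);print(R.from_quat(m['tool_rot']).as_matrix())
a=cv2.imread('pics/scene0.png');b=cv2.imread('pics/top0.png')
cv2.imwrite('pics/both.png',cv2.resize(np.hstack([a,b]),(800,300)))
cv2.imwrite('pics/t2.png',cv2.resize(b,(800,600),interpolation=3))
E
```

```text
scene 42.641338817837294 254.0516920609211 187.1069623451629 [-0.06700148 -0.63768702  0.49069003] [ 0.59818109  0.67705335 -0.42869353]
top 54.33743265683751 256.3133355818189 195.7916807402341 [0.31487179 0.04271323 0.97430758] [ 0.21198491  0.0024994  -0.97726974]
{'t': 0.1, 'q': array([-1.41250716e+00,  5.28365208e-01,  1.43377811e+00,  4.70887416e-06,
        1.18142578e+00, -1.78509068e-01]), 'qd': array([-0.00030713, -0.00241259, -0.00342218,  0.00110553,  0.00168026,
        0.0018133 ]), 'tau': array([-1.68933957e-04, -4.43305063e+01, -1.78586769e+01, -2.76347419e-04,
        3.93894530e-03, -1.06097198e-05]), 'tcp_pos': array([ 0.20645099, -0.58915931,  0.19743521]), 'tool_rot': array([-0.11850487,  0.69780279, -0.69640533,  0.11852208]), 'force': array([-0.80331162, -0.50530636,  0.61610614]), 'ft_torque': array([-0.01469117, -0.02400165, -0.05974554]), 'finger_gap': 0.9985911387867001}
[[-9.43818226e-01 -3.07242659e-04  3.30464916e-01]
 [-3.30464868e-01  1.95242031e-03 -9.43816274e-01]
 [-3.55225794e-04 -9.99998047e-01 -1.94426278e-03]]
```

View pics/t2.png

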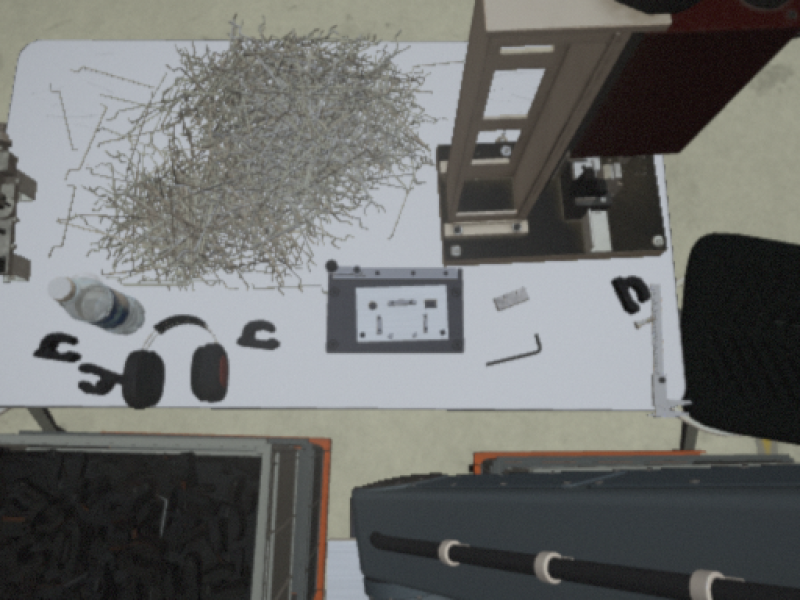

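View pics/scene0.png

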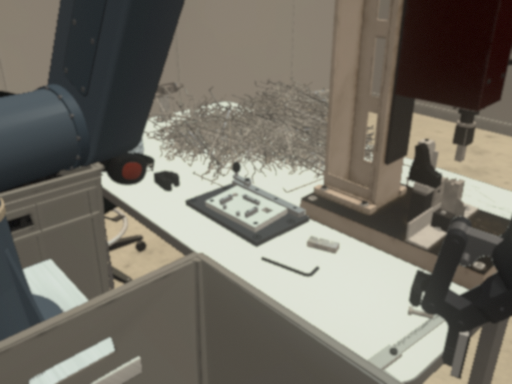

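The top view (800 px wide) shows the base plate at about x 327–463, y 267–352. The nest plate is at 357–450, 285–342, the knob at 332,266, the clip to the left, and the gauge and hex key to the right. The press column stands behind on the right. Next I'll measure the base and look at a close crop.

```bash
python3 - <<'E'
from h import *
t=cv2.imread('pics/top0.png');s=cv2.imread('pics/scene0.png')
a=cv2.resize(t[160:240,195:310],None,fx=5,fy=5,interpolation=2)   # top crop origin (195,160)
b=cv2.resize(s[150:250,175:320],None,fx=4,fy=4,interpolation=2)   # scene crop origin (175,150)
W=max(a.shape[1],b.shape[1]);p=lambda i:cv2.copyMakeBorder(i,0,0,0,W-i.shape[1],0)
o=np.vstack([p(a),p(b)]);print(o.shape);cv2.imwrite('pics/crop.png',cv2.resize(o,None,fx=.75,fy=.75,interpolation=3))
S=snap('top');hsv=cv2.cvtColor(S['frame'],cv2.COLOR_RGB2GRAY)
m=np.zeros_like(hsv);m[165:235,200:305]=(hsv[165:235,200:305]<130)*255
m=cv2.morphologyEx(m,3,np.ones((9,9)));m=cv2.morphologyEx(m,2,np.ones((9,9)))
c=max(cv2.findContours(m,0,2)[0],key=cv2.contourArea);r=cv2.minAreaRect(c);bx=cv2.boxPoints(r)
print(r,bx);w=ray(S,bx,.012);print(w,w.mean(0))
E
```

```text
(800, 580, 3)
((226.0, 198.5), (53.0, 34.0), 90.0) [[209. 172.]
 [243. 172.]
 [243. 225.]
 [209. 225.]]
[[0.58778829 0.17190242 0.012     ]
 [0.5883624  0.08114038 0.012     ]
 [0.44602918 0.07912085 0.012     ]
 [0.44545789 0.16713933 0.012     ]] [0.51690944 0.12482574 0.012     ]
```

View pics/crop.png

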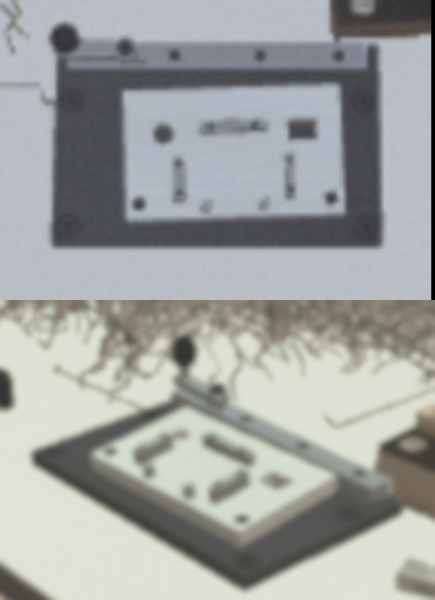

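The crop shows these pixels:
- Base front corners: (52,246) and (381,246).
- Bar front edge: y≈69.
- Plate corners: (126,221), (345,214), (340,84), (123,91).

The knob is at the left end, so the keeper is at about 0.

```bash
python3 - <<'E'
from h import *
S=snap('top');np.set_printoptions(precision=4,suppress=True)
P=lambda l,z:ray(S,(np.array(l)+.5)/3.75+[195-.5,160-.5],z)
b=P([(52,246),(381,246)],.012);print('base front',b)
br=P([(66,69),(367,68)],.0248);print('bar front',br)
f=P([(126,221),(345,214)],.024);r=P([(340,84),(123,91)],.030);print('plate',f,r)
hl=P([(163,133),(303,129)],.029);print('holes',hl)
print('knob top',P([(65,39)],.066),'piv',P([(125,46)],.04))
for v in(b[0]-b[1],br[0]-br[1],f[0]-f[1],r[1]-r[0]):print(np.arctan2(-v[0],v[1]),np.linalg.norm(v))
for nm in('scene',):
  C=snap(nm);Q=lambda l,z:ray(C,(np.array(l)+.5-[0,300])/3+[175-.5,150-.5],z)
  print('scene base corners L,front R',Q([(35,458),(245,587),(402,508)],.012)); print('knob',Q([(184,353)],.0545))
  print('plate FL,FR,RR',Q([(93,452),(240,537)],.024),Q([(335,482),(186,405)],.030))
E
```

```text
base front [[ 0.4448  0.1684  0.012 ]
 [ 0.4463 -0.0586  0.012 ]]
bar front [[ 0.5678  0.1611  0.0248]
 [ 0.5698 -0.0495  0.0248]]
plate [[ 0.4608  0.1168  0.024 ]
 [ 0.4666 -0.0331  0.024 ]] [[ 0.5568 -0.0301  0.03  ]
 [ 0.5509  0.1205  0.03  ]]
holes [[ 0.5215  0.0923  0.029 ]
 [ 0.5249 -0.0043  0.029 ]]
knob top [[0.5777 0.1573 0.066 ]] piv [[0.5804 0.119  0.04  ]]
0.006491266040711933 0.22706080570987738
0.009779447111237093 0.21065781910541254
0.03875441259412938 0.14998447011632937
0.039604086122648735 0.15066951412577573
scene base corners L,front R [[ 0.4432  0.1582  0.012 ]
 [ 0.4404 -0.0691  0.012 ]
 [ 0.5835 -0.0656  0.012 ]]
knob [[0.5804 0.1565 0.0545]]
plate FL,FR,RR [[ 0.4659  0.1188  0.024 ]
 [ 0.4643 -0.0377  0.024 ]] [[ 0.5522 -0.0335  0.03  ]
 [ 0.5556  0.125   0.03  ]]
```

```bash
python3 -m jog '[[[-10,0,-13],0.1],[[-20,0,-26],0.2],[[-41,6,-53.4],0.33],[[-41,6,-53.4],0.33],[[-41,6,-53.4],0.33],[[-41,6,-53.4],0.33],[[-41,6,-53.4],0.33],[[-41,6,-53.4],0.33],[[-41,6,-53.4],0.33],[[-41,6,-53.4],0.33],[[-41,6,-53.4],0.33],[[-41,6,-53.4],0.33],[[-41,6,-53.4],0.33],[[-41,6,-53.4],0.33],[[-41,6,-53.4],0.33],[[-41,6,-53.4],0.33],[[-41,6,-53.4],0.33],[[-41,6,-53.4],0.33],[[-41,6,-53.4],0.33],[[-41,6,-53.4],0.33]]'
python3 - <<'E'
from h import *
np.set_printoptions(precision=4,suppress=True)
m=manip.sense();print(m['t'],m['tcp_pos'],m['q'],m['force']);print(R.from_quat(m['tool_rot']).as_matrix())
E
```

```text
t: 1.92
tcp_pos: [0.4168, 0.0486, 0.1384]
tool_rot: [0.002, -0.707, 0.707, -0.002]
force: [0.1, 0.3, -0.6]
finger_gap: 0.999
1.9167 [0.4168 0.0486 0.1384] [-0.1513  0.3591  1.9919 -0.0006  0.7909  1.4141] [ 0.0509  0.2549 -0.5684]
[[-1.     -0.0004  0.0058]
 [-0.0058 -0.0004 -1.    ]
 [ 0.0004 -1.      0.0004]]
```

```bash
python3 -m jog '[[[-0.8,4,0],0],[[-0.8,8,0],0],[[-0.8,10.8,0],0],[[-0.8,10.8,0],0],[[-0.8,10.8,0],0]]'
python3 - <<'E'
from h import *
S=snap('scene');m=manip.sense();print(m['tcp_pos'],m['force'])
print('tcp px in crop',(proj(S,m['tcp_pos'])-[150,120])*4)
cv2.imwrite('pics/c2.png',cv2.resize(S['frame'][120:260,150:340,::-1],None,fx=4,fy=4,interpolation=2))
E
```

```text
t: 2.33
tcp_pos: [0.4238, 0.0483, 0.0296]
tool_rot: [-0.003, 0.707, -0.707, -0.0]
force: [0.6, -0.5, 0.5]
finger_gap: 1.0
[0.42508138 0.04839844 0.0307938 ] [ 0.01913698 -0.28208344  0.58091738]
tcp px in crop [[240.6558168  383.09026137]]
```

View pics/c2.png

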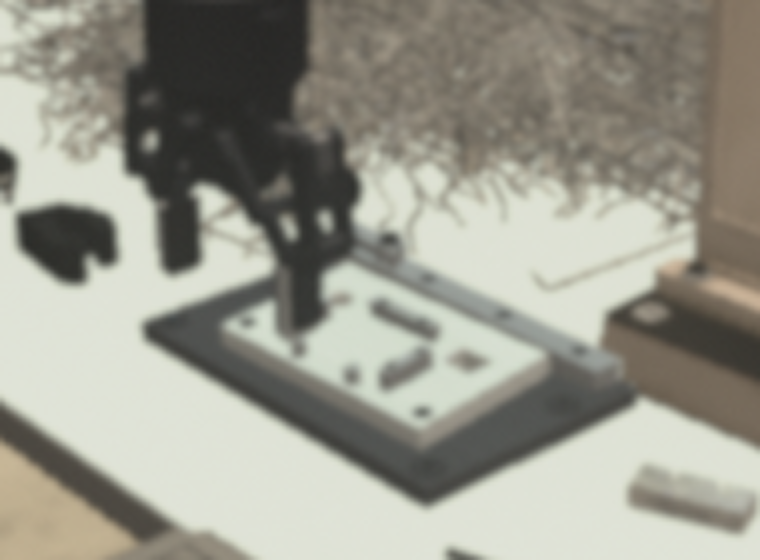

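The two fingertips are at about (180,270) and (300,330), well above the projected TCP at (240,383). I'll work out the real tip height when open.

```bash
python3 - <<'E'
from h import *
S=snap('scene')
for y in(-.05,.05):
  for z in(.03,.043,.06): print(y,z,np.round((proj(S,[.425,.048+y,z])-[150,120])*4))
T=snap('top')
print(np.round((proj(T,[[.425,-.002,.043],[.425,.098,.043],[.425,.048,.15]])-[180,150])*5))
cv2.imwrite('pics/c3.png',cv2.resize(T['frame'][150:260,180:330,::-1],None,fx=5,fy=5,interpolation=2))
E
```

```text
-0.05 0.03 [[305. 423.]]
-0.05 0.043 [[305. 399.]]
-0.05 0.06 [[304. 367.]]
0.05 0.03 [[181. 349.]]
0.05 0.043 [[180. 326.]]
0.05 0.06 [[178. 296.]]
[[475. 409.]
 [274. 408.]
 [373. 380.]]
```

View pics/c3.png

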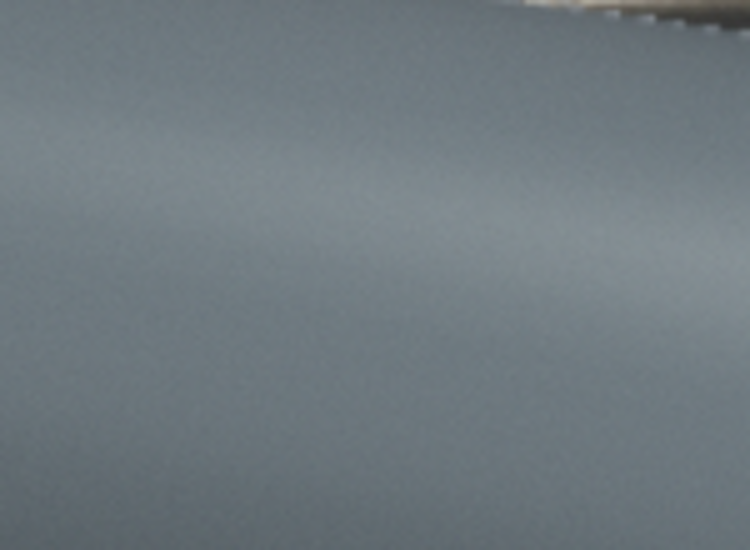

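```bash
python3 - <<'E'
from h import *
S=snap('scene');m=manip.sense();print(m['t'],m['tcp_pos'],m['force'])
I=cv2.resize(S['frame'][120:260,150:340,::-1],None,fx=4,fy=4,interpolation=2)
for y in(-.05,0.05):
  for z in(.03,.043):
    p=(proj(S,[.425,.048+y,z])-[150,120])*4; cv2.circle(I,tuple(int(v) for v in p[0]),3,(0,0,255),-1)
# fixture outline check
for q in [(.446,.17,.012),(.4455,-.058,.012),(.59,-.056,.012)]:
    p=(proj(S,q)-[150,120])*4; cv2.circle(I,tuple(int(v) for v in p[0]),3,(255,0,0),-1)
cv2.imwrite('pics/c4.png',I)
E
```

```text
2.5333 [0.42646593 0.04898355 0.03216958] [-0.15459901 -0.01347314  1.22750876]
```

View pics/c4.png

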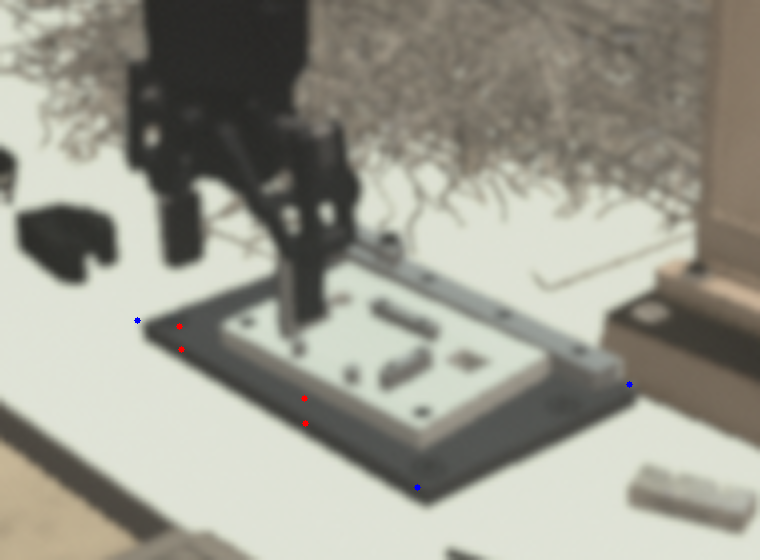

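The picture shows the fingertips about 17 px above where the TCP says they should be, while the base matches within 3 px. I'll lower over the free bench in front of the base and watch the force.

```bash
python3 -m jog '[[[0,0.7,0],0],[[0,1.4,0],0],[[0,2.1,0],0],[[0,2.1,0],0]]'; python3 - <<'E'
from h import *
S=snap('scene');m=manip.sense();print(m['t'],m['tcp_pos'],m['force'])
print(proj(S,[.207,-.59,.198]))
cv2.imwrite('pics/c5.png',cv2.resize(S['frame'][120:260,150:340,::-1],None,fx=4,fy=4,interpolation=2))
a=cv2.imread('pics/c4.png',0).astype(int);b=cv2.imread('pics/c5.png',0).astype(int)
# finger tips: lowest dark pixel in columns of right finger / left finger
for im,n in((a,'before'),(b,'after')):
  print(n,[max([r for r in range(200,420) if im[r,c]<60] or [0]) for c in(170,185,305,312,318)])
E
```

```text
t: 2.87
tcp_pos: [0.4245, 0.0498, 0.0084]
tool_rot: [-0.003, 0.707, -0.707, 0.002]
force: [1.0, -0.5, 0.1]
finger_gap: 1.001
2.9167 [0.42449022 0.04985578 0.00867471] [-0.21501153 -0.3032291  -0.34659381]
[[520.73300818 448.18556807]]
before [245, 257, 316, 313, 309]
after [299, 306, 361, 356, 306]
```

```bash
python3 -m jog '[[[0,0.5,0],0],[[0,1.0,0],0],[[0,1.0,0],0]]'; python3 -m jog '[[[0,0.3,0],0],[[0,0.3,0],0]]';  python3 - <<'E'
from h import *
S=snap('scene');m=manip.sense();print(m['t'],m['tcp_pos'],m['force'])
I=cv2.resize(S['frame'][120:260,150:340,::-1],None,fx=4,fy=4,interpolation=2)
cv2.imwrite('pics/c6.png',I)
E
```

```text
t: 3.17
tcp_pos: [0.4246, 0.0498, -0.0015]
tool_rot: [-0.003, 0.707, -0.707, 0.002]
force: [0.9, 0.4, 0.5]
finger_gap: 0.999
t: 3.33
tcp_pos: [0.4248, 0.0497, -0.0041]
tool_rot: [-0.003, 0.707, -0.707, 0.002]
force: [-0.2, -0.3, -0.1]
finger_gap: 1.004
3.3833 [ 0.42490972  0.04972111 -0.00393665] [ 1.06718831 -0.07781915 -0.44500514]
```

View pics/c6.png

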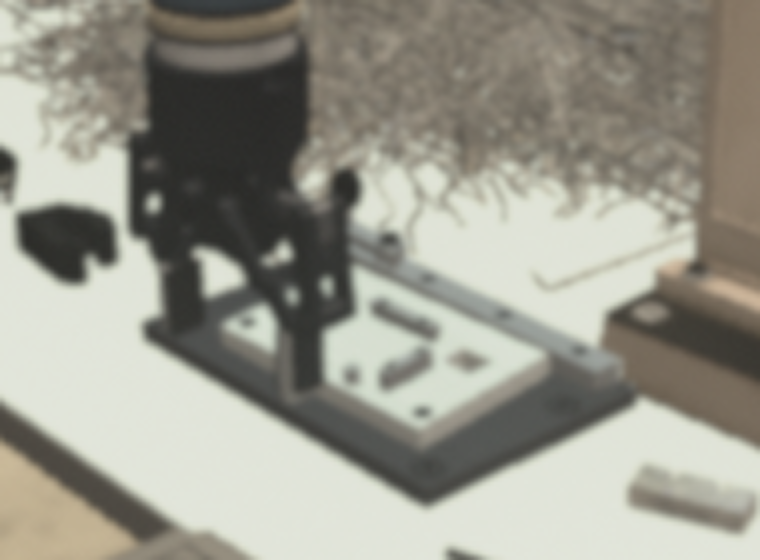

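```bash
python3 -m jog '[[[0,0.5,0],0],[[0,1.0,0],0],[[0,1.0,0],0]]'; python3 -m jog '[[[0,0.5,0],0],[[0,1.0,0],0],[[0,1.0,0],0]]';  python3 - <<'E'
from h import *
S=snap('scene');m=manip.sense();print(m['t'],m['tcp_pos'],m['force'])
I=cv2.resize(S['frame'][120:260,150:340,::-1],None,fx=4,fy=4,interpolation=2)
cv2.imwrite('pics/c7.png',I)
for n in('c4','c6','c7'):
  im=cv2.imread(f'pics/{n}.png',0)
  print(n,[max([r for r in range(200,480) if im[r,c]<60] or [0]) for c in(170,185,300,305,312,318)])
E
```

```text
t: 3.63
tcp_pos: [0.4247, 0.0497, -0.0144]
tool_rot: [-0.003, 0.707, -0.707, 0.002]
force: [-0.3, -0.4, -0.3]
finger_gap: 1.001
t: 3.88
tcp_pos: [0.4247, 0.0497, -0.0245]
tool_rot: [-0.003, 0.707, -0.707, 0.002]
force: [0.0, -0.6, -0.6]
finger_gap: 0.996
3.9333 [ 0.42466775  0.04973444 -0.0242537 ] [-0.87295823  0.72632935  0.30255282]
c4 [245, 257, 316, 316, 313, 309]
c6 [303, 329, 385, 385, 382, 325]
c7 [295, 360, 423, 423, 419, 416]
```

```bash
for i in 1 2 3; do python3 -m jog '[[[0,0.4,0],0],[[0,0.4,0],0]]'|grep -E 'tcp|force'; done; python3 - <<'E'
from h import *
S=snap('scene')
I=cv2.resize(S['frame'][120:260,150:340,::-1],None,fx=4,fy=4,interpolation=2)
cv2.imwrite('pics/c8.png',I)
E
```

```text
tcp_pos: [0.4249, 0.0497, -0.0281]
force: [0.2, -0.3, 0.1]
tcp_pos: [0.4249, 0.0497, -0.0321]
force: [-0.1, -0.1, 0.6]
tcp_pos: [0.4249, 0.0497, -0.0361]
force: [-0.2, -0.2, 0.8]
```

View pics/c8.png

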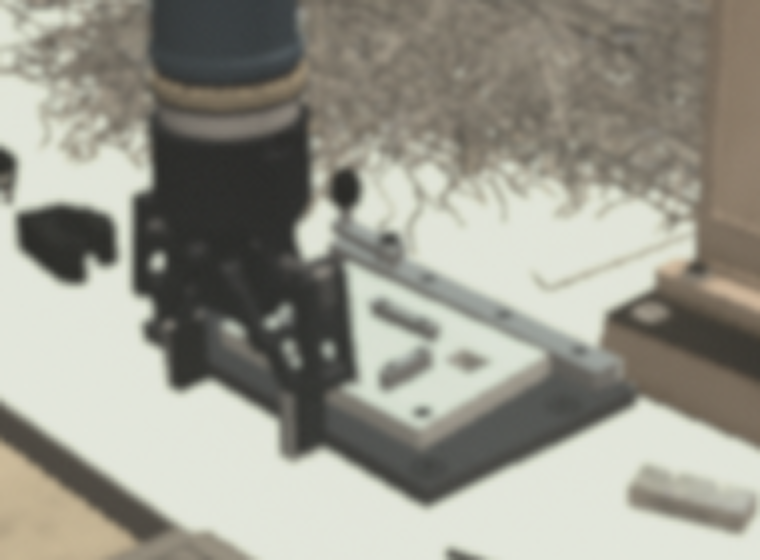

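```bash
for i in 1 2 3 4; do python3 -m jog '[[[-0.3,0,0],0],[[-0.3,0,0],0]]'|grep -E 'tcp|force'; done
```

```text
tcp_pos: [0.429, 0.0496, -0.0356]
force: [-0.8, -0.4, 0.2]
tcp_pos: [0.4322, 0.0496, -0.0356]
force: [-0.2, -0.4, -0.5]
tcp_pos: [0.435, 0.0497, -0.0356]
force: [0.2, 1.0, -0.5]
tcp_pos: [0.4371, 0.0499, -0.0357]
force: [-0.9, -0.1, 0.5]
```

```bash
for i in 1 2 3 4 5 6; do python3 -m jog '[[[-0.2,0,0],0],[[-0.2,0,0],0]]'|grep -E 'tcp|force'; done
```

```text
tcp_pos: [0.4372, 0.05, -0.0358]
force: [-2.7, -1.2, 2.5]
tcp_pos: [0.4372, 0.0501, -0.0358]
force: [-6.5, -3.0, 3.6]
tcp_pos: [0.4371, 0.0502, -0.0358]
force: [-8.9, -4.9, 5.6]
tcp_pos: [0.437, 0.0502, -0.0359]
force: [-10.8, -6.8, 5.9]
tcp_pos: [0.4369, 0.0503, -0.0359]
force: [-13.3, -6.8, 8.3]
tcp_pos: [0.4368, 0.0504, -0.0359]
force: [-16.4, -9.1, 9.9]
```

```bash
python3 -m jog '[[[1.3,0,0],0],[[1.3,-0.7,0],0],[[1.3,-0.7,0],0],[[0.6,-0.7,0],0],[[0.3,-0.7,0],0],[[0.3,-0.7,0],0]]'|grep -E 'tcp|force'; for i in 1 2 3 4; do python3 -m jog '[[[-0.25,0,0],0],[[-0.25,0,0],0]]'|grep -E 'tcp|force'; done
```

```text
tcp_pos: [0.4498, 0.0495, -0.0285]
force: [-0.2, 0.5, -0.1]
tcp_pos: [0.4498, 0.0498, -0.0287]
force: [0.2, 0.3, -0.2]
tcp_pos: [0.4517, 0.0498, -0.0287]
force: [0.8, 0.5, 0.0]
tcp_pos: [0.4524, 0.0501, -0.0288]
force: [-1.4, 0.8, 1.1]
tcp_pos: [0.4542, 0.0504, -0.0288]
force: [-3.3, 1.2, 1.2]
```

```bash
for i in 1 2 3 4 5 6; do python3 -m jog '[[[-0.25,0,0],0],[[-0.25,0,0],0]]'|grep -E 'tcp|force'; done
```

```text
tcp_pos: [0.4571, 0.0502, -0.0288]
force: [-5.2, 1.6, 0.3]
tcp_pos: [0.4602, 0.0501, -0.0288]
force: [-4.0, 1.0, 0.6]
tcp_pos: [0.4634, 0.0499, -0.0288]
force: [-3.9, 0.4, -0.6]
tcp_pos: [0.4664, 0.0499, -0.0288]
force: [-4.0, 0.8, -0.1]
tcp_pos: [0.4676, 0.0502, -0.0288]
force: [-5.3, 0.0, 1.0]
tcp_pos: [0.4674, 0.0503, -0.0289]
force: [-8.8, -1.2, 3.2]
```

```bash
python3 -m jog '[[[-0.3,0,0],0],[[-0.5,0,0],0],[[-0.5,0,0],0],[[-0.5,0,0],0]]'|grep -E 'tcp|force'; python3 -m jog '[[[2.5,0,0],0],[[3.5,-4,0],0],[[3.5,-8,4],0],[[3.5,-8,8],0],[[3.5,-8,9.2],0],[[3.5,-8,9.2],0],[[3.5,-8,9.2],0]]' 0; python3 - <<'E'
from h import *
S=snap('scene');np.set_printoptions(precision=4,suppress=True)
m=manip.sense();print(m['tcp_pos'],m['finger_gap'])
I=cv2.resize(S['frame'][110:260,150:340,::-1],None,fx=4,fy=4,interpolation=2)
for z in(0,.03,.05):
    p=(proj(S,m['tcp_pos']+[0,0,z])-[150,110])*4; cv2.circle(I,tuple(int(v) for v in p[0]),3,(0,0,255),-1)
cv2.imwrite('pics/c9.png',I)
E
```

```text
tcp_pos: [0.4671, 0.0504, -0.0289]
force: [-15.8, -4.4, 8.1]
t: 9.23
tcp_pos: [0.4449, -0.0444, 0.0521]
tool_rot: [-0.001, -0.706, 0.708, -0.003]
force: [0.5, -0.4, 0.1]
finger_gap: 0.011
[ 0.4435 -0.043   0.0517] -0.003067674527974279
```

View pics/c9.png

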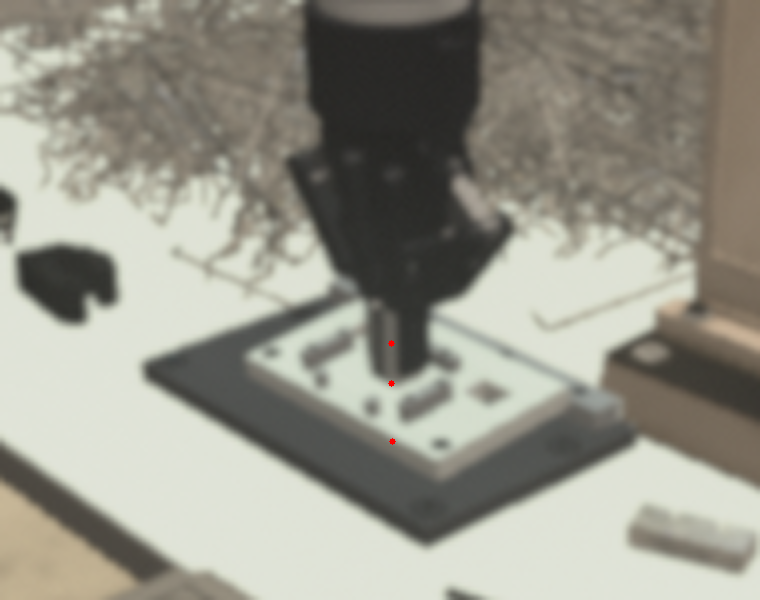

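The shut fingertips are about 31 mm above the TCP point, which agrees with the open offset of about 44 mm. The plate now lies along the bar. Next is its sideways offset relative to the base corners.

```bash
python3 - <<'E'
from h import *
S=snap('scene');np.set_printoptions(precision=4,suppress=True)
Q=lambda u,v,z:ray(S,((u+.5)/4-.5+150,(v+.5)/4-.5+110),z)[0]
c=Q(428,543,.012);d=Q(637,438,.012);l=Q(145,368,.012);print('base corners rel',d-c,l-c)
for n,u,v,z in(('FR',437,468,.024),('RR',580,388,.030),('FL',245,358,.024),('FRbot',437,484,.012)):print(n,Q(u,v,z)-c)
E
```

```text
base corners rel [0.1428 0.0033 0.    ] [0.0037 0.2311 0.    ]
FR [0.0346 0.0323 0.012 ]
RR [0.1351 0.0362 0.018 ]
FL [0.0367 0.1855 0.012 ]
FRbot [0.0383 0.0364 0.    ]
```

```bash
python3 -m jog '[[[-1,0,1.9],0],[[-4,0,1.9],0],[[-7.1,0,1.9],0],[[-7.1,2,1.9],0],[[-7.1,4.5,1.9],0],[[-7.1,5.8,1.9],0],[[-7.1,6.3,1.9],0],[[-7.1,6.3,1.9],0]]'|grep -E 'tcp|force'; for i in 1 2 3 4; do python3 -m jog '[[[0,0,-0.4],0],[[0,0,-0.4],0]]'|grep -E 'tcp|force'; done
```

```text
tcp_pos: [0.5118, -0.0591, -0.0132]
force: [0.1, -0.1, 0.6]
tcp_pos: [0.5131, -0.0558, -0.0111]
force: [0.5, 0.5, 0.1]
tcp_pos: [0.5131, -0.0522, -0.0108]
force: [-0.8, 0.5, -1.4]
tcp_pos: [0.5128, -0.0482, -0.0112]
force: [0.2, 0.2, -0.8]
tcp_pos: [0.5126, -0.0442, -0.0115]
force: [0.0, 0.6, 1.3]
```

```bash
for i in 1 2 3 4 5 6; do python3 -m jog '[[[0,0,-0.2],0],[[0,0,-0.2],0]]'|grep -E 'tcp|force'|tr '\n' ' ';echo; done
```

```text
tcp_pos: [0.5127, -0.0425, -0.0117] force: [-0.4, 0.0, 0.7] 
tcp_pos: [0.5128, -0.0406, -0.0116] force: [0.4, -0.7, 1.1] 
tcp_pos: [0.5128, -0.0386, -0.0116] force: [-0.4, -0.1, 1.1] 
tcp_pos: [0.5129, -0.0367, -0.0116] force: [0.1, -1.0, 1.3] 
tcp_pos: [0.5126, -0.0344, -0.0118] force: [0.0, -0.1, 0.3] 
tcp_pos: [0.5122, -0.0321, -0.0118] force: [-0.5, 0.4, 0.0]
```

```bash
for i in 1 2 3 4 5 6; do python3 -m jog '[[[0,0,-0.15],0],[[0,0,-0.15],0]]'|grep -E 'tcp|force'|tr '\n' ' ';echo; done; python3 - <<'E'
from h import *
S=snap('scene')
cv2.imwrite('pics/c10.png',cv2.resize(S['frame'][130:250,170:330,::-1],None,fx=5,fy=5,interpolation=2))
E
```

```text
tcp_pos: [0.5123, -0.0306, -0.0118] force: [-0.2, -0.5, 0.2] 
tcp_pos: [0.5124, -0.0293, -0.0117] force: [0.2, 0.2, -0.3] 
tcp_pos: [0.5125, -0.028, -0.0117] force: [0.1, 0.3, -0.0] 
tcp_pos: [0.5126, -0.0268, -0.0117] force: [0.0, -1.8, -0.4] 
tcp_pos: [0.5126, -0.0254, -0.0117] force: [-0.9, -2.5, 0.1] 
tcp_pos: [0.5127, -0.0247, -0.0117] force: [-1.7, -6.9, 0.4]
```

View pics/c10.png

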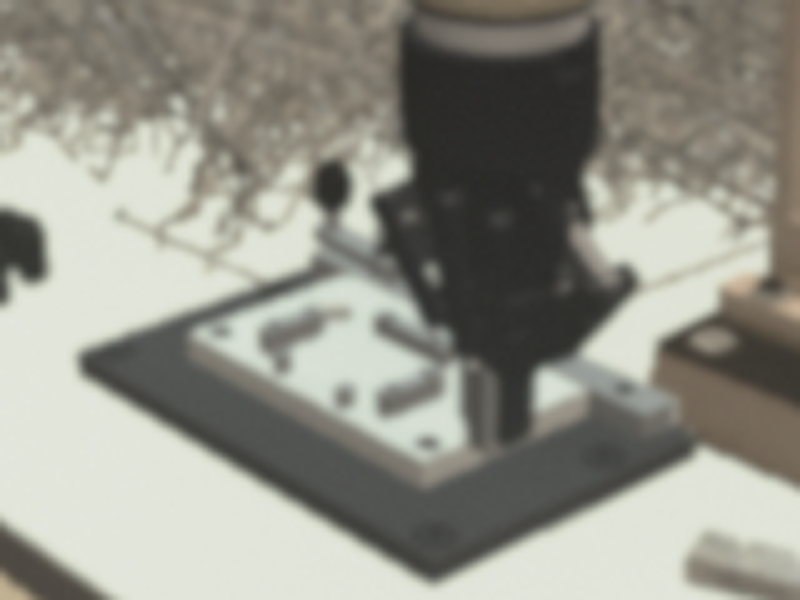

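```bash
python3 - <<'E'
from h import *
S=snap('scene');np.set_printoptions(precision=4,suppress=True)
Q=lambda u,v,z:ray(S,((u+.5)/5-.5+170,(v+.5)/5-.5+130),z)[0]
c=Q(433,579,.012);l=Q(81,361,.012)
print('base',l-c)
for n,u,v,z in(('FR',430,469,.024),('FRbot',430,488,.012),('FL',188,334,.024),('FLbot',190,352,.012)):print(n,Q(u,v,z)-c)
I=S['frame']
g=cv2.cvtColor(I,cv2.COLOR_RGB2GRAY)
E
for i in 1 2 3; do python3 -m jog '[[[0,0,-0.15],0],[[0,0,-0.15],0]]'|grep -E 'tcp|force'|tr '\n' ' ';echo; done
```

```text
base [0.0038 0.2301 0.    ]
FR [0.0388 0.0452 0.012 ]
FRbot [0.043  0.0499 0.    ]
FL [0.0393 0.2006 0.012 ]
FLbot [ 0.0436  0.2058 -0.    ]
tcp_pos: [0.5128, -0.0244, -0.0117] force: [-2.5, -11.8, -0.4] 
tcp_pos: [0.5128, -0.0242, -0.0117] force: [-3.5, -17.6, -0.3] 
tcp_pos: [0.5128, -0.0239, -0.0116] force: [-4.4, -23.1, -0.5]
```

```bash
python3 -m jog '[[[0,0,2],0],[[0,-3,2.5],0],[[0,-7,2.5],0],[[4,-9,5],0],[[8,-10,9],0],[[11,-10,13],0],[[12,-10,17],0],[[12,-10,21],0],[[12,-10,25],0],[[12,-10,29],0],[[12,-10,33],0],[[12,-10,36],0],[[12,-10,36],0]]'; python3 - <<'E'
from h import *
np.set_printoptions(precision=4,suppress=True)
T=snap('top','top1.png');a=cv2.resize(T['frame'][160:240,195:310,::-1],None,fx=5,fy=5,interpolation=2)
S=snap('scene','scene1.png');b=cv2.resize(S['frame'][150:250,175:320,::-1],None,fx=4,fy=4,interpolation=2)
W=a.shape[1];b=cv2.copyMakeBorder(b,0,0,0,max(0,W-b.shape[1]),0);a=cv2.copyMakeBorder(a,0,0,0,b.shape[1]-W,0)
cv2.imwrite('pics/crop1.png',cv2.resize(np.vstack([a,b]),None,fx=.75,fy=.75,interpolation=3))
E
```

```text
t: 14.35
tcp_pos: [0.3965, -0.3882, 0.0891]
tool_rot: [-0.001, -0.704, 0.71, -0.003]
force: [0.3, 0.1, -0.6]
finger_gap: -0.0
```

View pics/crop1.png

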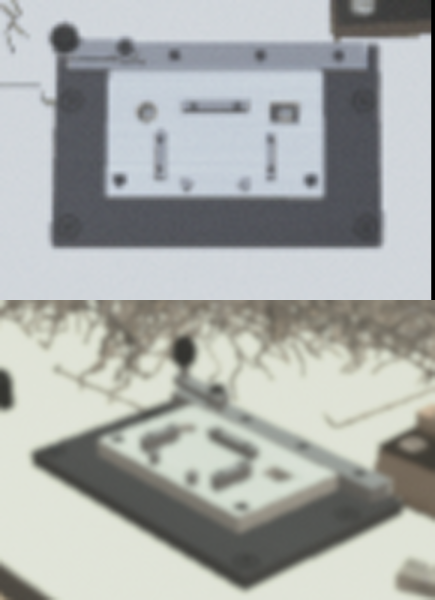

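The plate is centred between the base sides (margins 54 and 57 px) and flush to the bar. Bright pins show in both holes. I'll check numerically that the rear corner is down.

```bash
python3 - <<'E'
from h import *
np.set_printoptions(precision=4,suppress=True)
T=snap('top');S=snap('scene')
P=lambda l,z:ray(T,(np.array(l)+.5)/3.75+[195-.5,160-.5],z)
c=P([(106,197),(324,196),(147,112),(285,112)],.024);print('FL FR holes',c)
c0=np.array([.518,.056]);th=.008;A=np.array([[np.cos(th),-np.sin(th)],[np.sin(th),np.cos(th)]])
w=lambda x,y,z:np.r_[c0+A@[x,y],z]
print('pins',w(18.5e-3,.048,.018),w(18.5e-3,-.048,.018))
q=lambda p:(proj(S,p)[0]-[174.5,149.5])*3-.5+[0,300]
off=np.array([245,587])-q(w(-.0725,-.115,.012));off2=np.array([402,508])-q(w(.0725,-.115,.012));print(off,off2)
o=(off+off2)/2
for z in(.024,.030):print('RR',z,q(w(.0495,-.075,z))+o,'RL',q(w(.0495,.075,z))+o)
print('FR',q(w(-.0405,-.075,.024))+o)
E
```

```text
FL FR holes [[ 0.4773  0.1309  0.024 ]
 [ 0.479  -0.0188  0.024 ]
 [ 0.5374  0.1039  0.024 ]
 [ 0.538   0.0079  0.024 ]]
pins [0.5361 0.1041 0.018 ] [0.5369 0.0081 0.018 ]
[3.     9.7386] [-0.0687  7.7035]
RR 0.024 [337.4035 483.4268] RL [193.7583 413.9936]
RR 0.03 [337.6271 475.5604] RL [193.6247 406.6872]
FR [238.566  527.6507]
```

```bash
python3 -m jog '[[[0,-3,-4],0],[[-2,-4,-8],0],[[-2,-4,-12],0],[[-2,-4,-24],0],[[-2,-4,-30],0],[[-2,-4,-40],0],[[-2,-4,-54.8],0],[[-2,-4,-54.8],0],[[-2,-4,-54.8],0],[[-2,-4,-54.8],0],[[-2,-4,-54.8],0],[[-2,-4,-54.8],0],[[-2,-4,-54.8],0],[[-2,-4,-54.8],0],[[-2,-4,-54.8],0],[[-2,-4,-54.8],0]]'; python3 -c "
from h import *
print(R.from_quat(manip.sense()['tool_rot']).as_matrix().round(4))"
```

```text
t: 15.88
tcp_pos: [0.4083, 0.1699, 0.1282]
tool_rot: [0.005, -0.707, 0.707, -0.004]
force: [-0.6, 0.5, -0.6]
finger_gap: 0.001
[[-9.999e-01 -2.300e-03  1.240e-02]
 [-1.240e-02 -3.000e-04 -9.999e-01]
 [ 2.300e-03 -1.000e+00  3.000e-04]]
```

```bash
python3 -m jog '[[[-4,0,0.5],0],[[-8,0,1],0],[[-12,0,1],0],[[-16,0,1],0],[[-20,0,1],0],[[-20,0,1],0],[[-20,3,1],0],[[-20,6,1],0],[[-20,8,1],0],[[-20,8,1],0]]'|grep -E 'tcp|force'; python3 -m jog '[[[0,1,0],0],[[0,2,0],0],[[0,2.6,0],0],[[0,2.6,0],0]]'; python3 - <<'E'
from h import *
S=snap('scene')
cv2.imwrite('pics/c12.png',cv2.resize(S['frame'][100:220,170:330,::-1],None,fx=5,fy=5,interpolation=2))
E
```

```text
tcp_pos: [0.6058, 0.1576, 0.0435]
force: [-0.9, 0.3, -0.6]
t: 17.05
tcp_pos: [0.6107, 0.1592, 0.0217]
tool_rot: [0.003, -0.707, 0.707, -0.002]
force: [0.9, 0.2, 0.4]
finger_gap: -0.0
```

View pics/c12.png

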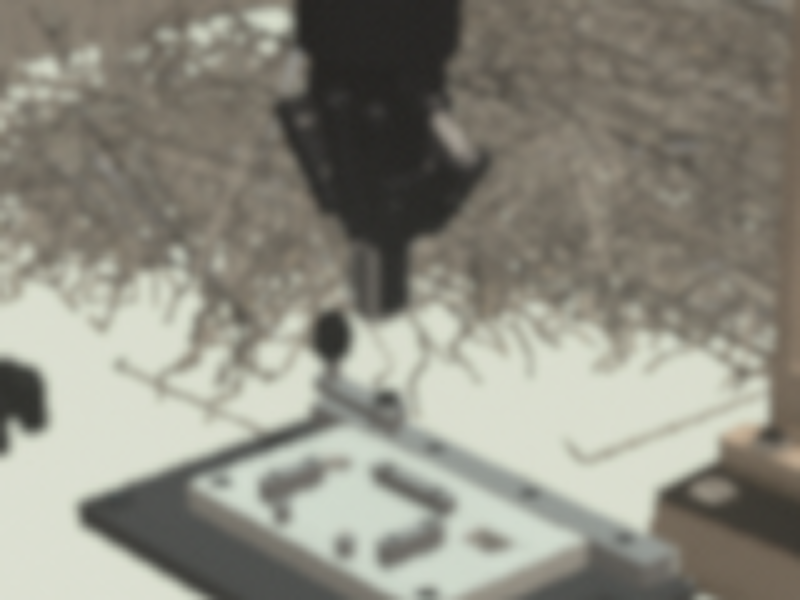

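```bash
python3 -m jog '[[[0,0.4,0],0],[[0,0.8,0],0],[[0,0.8,0],0],[[0.4,0.8,-0.1],0],[[0.9,0.8,-0.1],0],[[0.9,0.8,-0.1],0]]'|grep -E 'tcp|force'; python3 -m jog '[[[0.4,0,-0.2],0],[[0.8,0,-0.4],0],[[1.2,0,-0.5],0],[[1.6,0,-0.6],0],[[1.8,0,-0.6],0],[[1.8,0,-0.6],0]]'|grep -E 'tcp|force';  python3 -m jog '[[[0.4,0,0],0],[[0.8,0,0.1],0],[[1.2,0,0.1],0],[[1.6,0,0.2],0],[[1.8,0,0.2],0],[[1.8,0,0.2],0]]'|grep -E 'tcp|force'
```

```text
tcp_pos: [0.6012, 0.1607, 0.0145]
force: [0.2, -0.3, 0.2]
tcp_pos: [0.5833, 0.1665, 0.0143]
force: [0.8, 0.1, -0.2]
tcp_pos: [0.5655, 0.1641, 0.0143]
force: [1.2, -0.6, 0.2]
```

```bash
python3 -m jog '[[[0.4,0,0.2],0],[[0.8,0,0.4],0],[[1.2,0,0.6],0],[[1.6,0,0.9],0],[[1.6,0,0.9],0]]'|grep -E 'tcp|force'; python3 -m jog '[[[0.4,0,0.4],0],[[0.7,0,0.8],0],[[1.0,0,1.3],0],[[1.0,0,1.3],0]]'|grep -E 'tcp|force'; for i in 1 2 3 4; do python3 -m jog '[[[0,0,0.2],0],[[0,0,0.2],0]]'|grep -E 'tcp|force'; done
```

```text
tcp_pos: [0.5481, 0.1546, 0.0141]
force: [-0.2, 0.7, 0.2]
tcp_pos: [0.5407, 0.1424, 0.0144]
force: [1.4, 5.2, -0.4]
tcp_pos: [0.5407, 0.142, 0.0144]
force: [1.1, 10.4, -0.7]
tcp_pos: [0.5407, 0.1418, 0.0145]
force: [2.5, 16.2, -0.7]
tcp_pos: [0.5408, 0.1415, 0.0145]
force: [2.1, 23.7, -2.2]
tcp_pos: [0.5408, 0.1413, 0.0145]
force: [2.3, 29.6, -1.1]
```

The arm hits a hard stop with the knob at y≈0.120, in line with the pivot. I'll back off and check from above.

```bash
python3 -m jog '[[[0,0,-1.5],0],[[0,0,-3],0],[[0,-4,-3],0],[[0,-8,-3],0],[[0,-12,-3],0],[[4,-13,-3],0],[[8,-13,-3],0],[[12,-13,-3],0],[[12,-13,-3],0]]'|grep -E 'tcp|force'; python3 -m jog '[[[0,0,4],0],[[0,0,8],0],[[0,0,12],0],[[0,0,16],0],[[0,0,20],0],[[0,0,24],0],[[0,0,28],0],[[0,0,32],0],[[0,0,36],0],[[0,0,40],0],[[0,0,44],0],[[0,0,48],0],[[0,0,52],0],[[0,0,55],0],[[0,0,55],0]]'; python3 - <<'E'
from h import *
np.set_printoptions(precision=4,suppress=True)
T=snap('top','top2.png');g=cv2.cvtColor(T['frame'],6+1)
for z,reg in((.066,(165,235,195,305)),):
  r0,r1,c0,c1=reg;m=np.uint8(g[r0:r1,c0:c1]<50)
  n,l,st,ce=cv2.connectedComponentsWithStats(m)
  for i in range(1,n):
    if st[i,4]>8: print(st[i,4],ce[i]+[c0,r0],ray(T,ce[i]+[c0,r0],z))
# plate: bright mask
m=np.uint8(g[160:240,195:310]>150);n,l,st,ce=cv2.connectedComponentsWithStats(m)
for i in range(1,n):
  if st[i,4]>200: print('bright',st[i],ce[i])
a=cv2.imread('pics/top1.png',0).astype(int)
d=np.abs(a-g.astype(int));ys,xs=np.where(d>25);k=(xs>190)&(xs<370)&(ys>150)&(ys<250)
print('changed px range vs top1',k.sum(),xs[k].min(),xs[k].max(),ys[k].min(),ys[k].max())
E
```

```text
tcp_pos: [0.4053, 0.1618, 0.1427]
force: [-0.8, -0.9, 0.1]
t: 22.02
tcp_pos: [0.4238, -0.3947, 0.1444]
tool_rot: [-0.0, -0.705, 0.709, -0.001]
force: [0.9, 0.3, 0.1]
finger_gap: -0.0
bright [   0    0  115   80 6348] [55.0983 38.9898]
changed px range vs top1 613 208 369 165 249
```

```bash
python3 - <<'E'
from h import *
np.set_printoptions(precision=4,suppress=True)
a=cv2.imread('pics/top1.png',0).astype(int);T=snap('top');g=cv2.cvtColor(T['frame'],7).astype(int)
for nm,im in(('before',a),('after',g)):
  m=np.uint8(im[160:212,200:260]<70);n,l,st,ce=cv2.connectedComponentsWithStats(m)
  print(nm,im.min(),[(st[i,4],(ce[i]+[200,160]).round(1),ray(T,ce[i]+[200,160],.066)[0]) for i in range(1,n) if st[i,4]>4][:6])
d=a-g
for s in(1,-1):
  m=np.uint8(s*d[160:240,195:310]>35);n,l,st,ce=cv2.connectedComponentsWithStats(m)
  print('darker' if s>0 else 'lighter',[(st[i,4],(ce[i]+[195,160]).round(1),ray(T,ce[i]+[195,160],.06)[0]) for i in range(1,n) if st[i,4]>3])
print(g[170:215,222:246:2])
S=snap('scene');b=cv2.imread('pics/scene1.png',0).astype(int);h=cv2.cvtColor(S['frame'],7).astype(int);d=b-h
for s in(1,-1):
  m=np.uint8(s*d[150:250,175:320]>35);n,l,st,ce=cv2.connectedComponentsWithStats(m)
  print('scene','darker' if s>0 else 'lighter',[(st[i,4],(ce[i]+[175,150]).round(1),ray(S,ce[i]+[175,150],.0545)[0]) for i in range(1,n) if st[i,4]>3])
E
```

```text
before 10 [(np.int32(20), array([211.8, 170. ]), array([0.5776, 0.1578, 0.066 ]))]
after 11 [(np.int32(18), array([226.4, 186.3]), array([0.5356, 0.1198, 0.066 ]))]
darker [(np.int32(86), array([227.3, 185.2]), array([0.54  , 0.1182, 0.06  ]))]
lighter [(np.int32(57), array([211.9, 169.4]), array([0.581 , 0.1582, 0.06  ]))]
[[213 214 188 136 191 213 214 213 213 213 214 214]
 [179 179 135  87 149 178 179 179 179 179 178 179]
 [158 156 107  76 116 158 159 157 157 155 152 156]
 [158 157 114  82 111 149 157 156 155 129 124 153]
 [156 155 134  99 134 149 157 156 153 106 105 154]
 [155 153 142 138 148 149 155 155 154 113 105 153]
 [158 156 152 146 149 127 153 155 155 145 140 154]
 [154 157 157 153 148 144 158 161 160 158 157 157]
 [115 150 158 157 147 161 168 168 168 168 169 169]
 [ 93 169 162 157 156 195 197 199 197 198 199 197]
 [ 92 174 158 156 158 205 209 210 209 209 208 210]
 [ 94 185 150 140 157 206 210 211 210 210 208 209]
 [ 93 185 109 103 142 209 212 212 211 212 212 212]
 [ 89 133  77  75 119 206 211 210 211 211 210 210]
 [ 88  83  68  69  99 207 211 210 210 211 209 211]
 [ 89  69
[... 1138 characters left out ...]
 209 158 157 207 204 181]
 [110 193  90 150 210 210 211 193 190 209 202 163]
 [110 202 132 190 212 212 212 210 211 209 203 155]
 [112 205 190 208 209 212 210 211 209 210 205 149]
 [108 199 202 204 204 202 203 203 203 201 201 181]
 [ 98 148 150 150 149 149 149 148 150 149 149 146]
 [ 90  99 103  99 100 100  99  98  99  99  96  98]
 [ 90  87  88  89  90  90  89  89  89  88  88  91]]
scene darker [(np.int32(84), array([232.1, 177.2]), array([0.5393, 0.1201, 0.0545])), (np.int32(52), array([235.8, 187.7]), array([0.5116, 0.0743, 0.0545]))]
scene lighter [(np.int32(90), array([236. , 166.6]), array([0.5829, 0.1596, 0.0545])), (np.int32(24), array([240.8, 179.2]), array([0.5468, 0.0996, 0.0545]))]
```

```bash
python3 -c "
from h import *
m=manip.sense();print(m['t'],m['tcp_pos'],m['force']);workorder.sign_off()"
```

```text
22.1667 [ 0.42277121 -0.38606163  0.14357932] [-0.30096034  1.82223117 -0.05647886]
the job is handed in; nothing more can be done
```

I pushed the plate back against the stop bar with the open fingers and nudged it left with the shut fingers until it jammed hard. I then pushed the keeper knob round to its stop, backed the arm off and handed the job in at about 22 s; sign-off gave no verdict.

**Last checks that agreed**
- **Plate position:** from above, both pins showed in the holes. The hole centres measured within about 1.5 mm of the pins, roughly what the camera can resolve. The plate looked square and flush to the bar, and the before-and-after comparison in the top view showed only the keeper moving.
- **Keeper:** the arm swept across the plate with no blocking force, then met a hard stop. The knob measured (0.536, 0.120) m, straight in front of the pivot at (0.580, 0.120) m, which puts the keeper at about 1.57 rad.
- **Loose parts:** I planned every move to stay clear of the hex key, gauge block and clip. I didn't measure them again at the end.

**Checks that disagreed or settled nothing**
- **Fingertip height:** the tips sat about 31 mm (shut) to 44 mm (open) above the reported TCP. I worked from the picture and from touching the base front edge, where the force reached about 20 N.
- **Camera agreement:** the scene and top views differed by about 5 mm up to 10 mm. I trusted the top view because the touch on the base front edge matched it.
- **Plate flatness:** the picture check of the rear corner was ambiguous. That the plate lies flat rests on the hard stop when nudged and on the keeper passing over freely.

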